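# Set the swivel push-up bar one locking hole further round

### The job

Set the push-up bar on the round swivel base to its next locking hole: pull the spring pin up by its round knob, turn the bar clockwise as seen from above, and let the pin drop fully home in the first hole it comes to, not the one after. That hole is hidden, so find it by feel and gently: do not force the pin sideways against the side of a hole or press it hard onto the plate. Then let go, and leave the other things on the shelf where they are.

Things in the scene. Friction and masses are not known exactly. Their poses are not given: they have to be found in the camera images.
- swivel_base: Round black foot (216 mm across, 14 mm high) of the swivel push-up stand, held firmly to the shelf. Origin: on the vertical swivel axis, at shelf height. A black turntable (210 mm across, top at 40 mm) turns on it. At the start the line from this origin to the spring pin's knob points along this frame's -x.
- bar_mid (a point): Middle of the black grip bar on the turntable, over the swivel axis, 96 mm above the shelf. The bar is 148 mm long, 33 mm thick (top at 113 mm), on two posts, square to the line from the axis to the knob.
- knob_grip (a point): Middle of the spring pin's round upright bare-metal knob: 24 mm across, 30 mm tall, 64 to 94 mm above the shelf with the pin home (this point then at 80 mm). It sits on the turntable 85 mm from the swivel axis and goes round with it. Below it a 20 mm thick steel guide rises to 58 mm. Nothing stands within 30 mm of its sides.
- pull_pin (a joint): How far the spring pin is drawn up, m. 0 = fully home in a hole; about 0.0075 = its round nose rests on the hidden plate between holes; 0.014 = upper stop. The spring pulls it down with 8 N at home, 12 N at the stop; damping about 50 N per m/s. Pull straight up; released, it goes down by itself.
- turntable (a joint): Turntable angle, rad, growing clockwise seen from above; 0 = starting hole, range -0.35 to 1.9. Turns only with the pin drawn 9 mm or more, or sliding on the plate; stays where left (friction 0.1 N m: 1 to 2 N at the knob, plus about 2 N while the nose slides). The next hole lies at 0.70 to 1.10 rad, different each time; the one after, 0.75 rad further. In a hole it has 1.5 mm play at the pin.
- index_pin: Hidden steel pin under the knob, 10 mm thick; origin at its tip, 18 mm above the shelf when home. Holes: 13 mm wide, 8 mm deep, under the turntable; flat plate between. Let down on the plate (0.2 to 0.5 rad), it slides along when the knob, free to move up and down, is pushed sideways, and drops in at a hole. Only the plate touches it; over 30 N between them, sideways or down, damages it.
- kettlebell: Yellow cast kettlebell, 144 mm across, 199 mm high, 4 kg; origin at its underside. Leave alone.
- plain_bar: Plain black push-up bar on two flat feet, without swivel or pin: 130 x 190 mm, 114 mm high; origin under its middle. Leave alone.
- mug: White ceramic mug, 80 mm across, 92 mm high; origin at its underside. Leave alone.
- shoe_horn: Flat wooden shoe horn, 170 mm long, 34 mm wide, 8 mm high; origin at its underside, long axis x. It lies beside the swivel base. Leave alone.
- key_bowl: Dark wooden bowl, 120 mm across, 45 mm high; origin at its underside. Leave alone.
- polish_tin: Flat round metal tin, 72 mm across, 24 mm high; origin at its underside. Leave alone.
- shoe_brush: Wooden shoe brush, 150 x 45 mm, 42 mm high; origin at its underside. Leave alone.
Mind the look-alikes: they are no part of the job. Leave any pink or turquoise look-alike of the swivel_base alone.

How it is judged:
By the outcome, as a careful person would: the job done as asked, in the order asked, and still so for the second after the job is handed in, with the robot touching nothing.
It also fails if it takes over 43 s, if anything falls off the work surface, if the arm or the gripper's body presses on something with over 40 N, if the wrist force passes 120 N, or if a joint passes its speed limit or range.

### The arm

A 6-joint arm with a two-finger parallel gripper is mounted at the origin on the work surface. World frame = base frame: x ahead of the robot, y to its left, z up, the work surface at z = 0. Lengths are in mm, angles in degrees, forces in N, time in s.
With the tool pointing down it reaches from about 300 to 850 mm from the base axis. Payload 4.2 kg.
Tool frame: the origin (TCP) lies midway between the tips of the shut fingers; the grasp point (between the pads) lies 19 mm behind it; x points along the fingers, z is the direction in which the jaws open and shut, and the axes are right-handed (so a half turn about x gives the same grasp; the last joint's range is limited). The gripper opens to 91 mm and grips with 3 to 60 N. Pads are 32 mm wide; open, the fingers measure 118 mm over their backs; the gripper's body (76 mm by 178 mm) begins 60 mm behind the grasp point.
Start: joints at [71.849, 18.312, 89.639, -0, 72.044, -1.146], TCP at [168.168, 549.878, 187.676] pointing down, gripper open.
Joint ranges: [-177.97, 177.97], [-48.28, 115.42], [12.27, 149.76], [-77.06, 257.06], [2.81, 150.46], [-146.56, 146.56]. Speed limits (degrees/s): [147.25, 147.25, 180, 180, 180, 180].

### API

Orientations are given as [roll, pitch, yaw] about the fixed x, y, z axes, in that order (R = Rz(yaw) Ry(pitch) Rx(roll)).
In Python, from workcell import env gives the robot as it stands.
- The arm moves only by the tool send_rows, never from a script. Its argument "commands" is a list that holds one entry, the list of rows, each a list of 6 numbers: the shift along the tool's x, y, z normalised to -1 to 1, where 1 is 0.1 m, then the turn, a rotation vector about the tool's x, y, z normalised to -1 to 1, where 1 is 2 pi rad. In form: [[[x, y, z, wx, wy, wz], ...]]. A call has 1 to 20 rows; each row is the pose to reach, as a shift and turn from the pose commanded when the call began, along the tool's axes at that moment, turning the shorter way round; what a row does not reach only later rows make up. A row lasts 1/8 s, in which the tool goes at most 62.5 mm and 10.7 degrees, less where a joint would pass 70% of its speed; a pose out of reach is approached as far as the arm can. A call with a number of a shift or a turn outside -1 to 1 is refused whole. A call with a gripper value outside its range is refused whole. "jaw" is the closure, from -1 (fully open) to 1 (shut), so that 0 is half open, set as the call begins (left out, the last holds). The fingers move at their own pace and stop on an object; "force" is the grip in N (left out, the last holds). Time passes only in rows, so rows that repeat a pose let the fingers close. It gives the time, the measured TCP pose, the force and the opening at its end, in the units of the state.
- env.state(): the state, without advancing time (a new reading comes with each control period).
- env.grab_frame(name): name is "scene" or "top"; returns (picture, depth): 420x560x3 uint8, red, green, blue; 420x560 float32, mm along the optical axis (not along the pixel's ray), 0 where there is no reading.
- env.get_calibration(name): a dict with "mtx" (3x3 intrinsics, pixels), "dist_coeffs" ([k1, k2, p1, p2, k3] as OpenCV has them; the pictures are not rectified), "camera_from_world" (4x4, takes a point from world to camera coordinates). Camera axes: x right, y up, looking along -z (the intrinsics and any distortion apply to the point x, -y, -z); pixel columns grow to the right and rows downward; lengths in mm; the calibration is good to about 2 mm. A picture is of the moment at which its call begins. get_calibration takes no time and is no camera call.
- env.job_done(): hands the job in, once; it reports no verdict.
The state is a dict: "time_s": time; "qpos": joint angles; "qvel": joint speeds; "effort": joint torques, N m; "ee_pos": TCP position; "ee_rot": TCP orientation; "force": force on the tool from outside, world axes, zero at the start; "torque": the same for the moment, N m; "gripper_width": finger opening in mm.
Only numpy, scipy, OpenCV 4.12 (cv2) and the standard library are available. Lean on these libraries where they do the work, as an engineer would, in place of code of your own. Each camera call takes 0.05 s, during which the arm holds its last target.

## Working session

There is one attempt and no reset: what is moved stays moved. The work goes in short steps, Python scripts to look and compute and a tool call to move; the robot and the scene stay as the last step left them, time stands still between calls to the robot, and variables do not carry over. Pictures are saved under pics/ and viewed, and the job is handed in when it is done.

Besides the shell and the picture viewer there is one more tool, called after "Emit:" as name(argument=value, ...), one argument or row to a line, values as JSON. send_rows: Moves the arm, as the interface text tells. Its arguments: {"type":"object","properties":{"commands":{"type":"array","items":{"type":"array","items":{"type":"array","items":{"type":"number","minimum":-1,"maximum":1}}}},"jaw":{"type":"number"},"force":{"type":"number"}},"required":["commands"]}

```bash
mkdir -p pics; ls; python3 - <<'E'
from workcell import env
import cv2,numpy as np
s=env.state();print(s)
for n in("scene","top"):
    p,d=env.grab_frame(n);cv2.imwrite(f"pics/{n}0.png",p[:,:,::-1]);np.savez(f"pics/{n}0.npz",p=p,d=d);print(env.get_calibration(n))
E
```

```text
pics
{'time_s': 0.0, 'qpos': array([ 7.18509405e+01,  1.83504875e+01,  8.97072904e+01, -1.60254731e-03,
        7.20420424e+01, -1.14404807e+00]), 'qvel': array([ 0.09332878, -0.08383512, -0.07458321,  0.00433746, -0.01734197,
       -0.09204333]), 'effort': array([ 4.73903549e-05, -4.12448001e+01, -2.31974941e+01,  7.26208510e-02,
        4.54417686e-02, -1.21231406e-04]), 'ee_pos': array([167.98075189, 549.33983697, 186.82588047]), 'ee_rot': array([ 179.73042126,   89.900168  , -107.2740947 ]), 'force': array([-0.14264304, -0.45619748,  1.02865322]), 'torque': array([-0.00213179, -0.01377619,  0.02036678]), 'gripper_width': 91.16685422350218}
{'mtx': array([[517.72745477,   0.        , 281.16575872],
       [  0.        , 517.72745477, 207.66030054],
       [  0.        ,   0.        ,   1.        ]]), 'dist_coeffs': array([-0.10580562,  0.        ,  0.        ,  0.        ,  0.        ]), 'camera_from_world': array([[ 2.23228928e-02,  9.99613943e-01,  1.65424429e-02,
         1.89614818e+01],
       [-6.52656296e-01,  2.03655808e-03,  7.57651379e-01,
         3.09990079e+02],
       [ 7.57325193e-01, -2.77095001e-02,  6.52449796e-01,
        -1.88199010e+03],
       [ 0.00000000e+00,  0.00000000e+00,  0.00000000e+00,
         1.00000000e+00]])}
{'mtx': array([[489.28102448,   0.        , 280.8211707 ],
       [  0.        , 489.28102448, 207.64611174],
       [  0.        ,   0.        ,   1.        ]]), 'dist_coeffs': array([0.03384316, 0.        , 0.        , 0.        , 0.        ]), 'camera_from_world': array([[ 2.49141141e-02, -9.99648567e-01,  9.05704187e-03,
        -3.60825369e+01],
       [ 9.80989843e-01,  2.61912171e-02,  1.92283511e-01,
        -5.63847698e+02],
       [-1.92453151e-01,  4.09429276e-03,  9.81297621e-01,
        -1.44191285e+03],
       [ 0.00000000e+00,  0.00000000e+00,  0.00000000e+00,
         1.00000000e+00]])}
```

View pics/scene0.png

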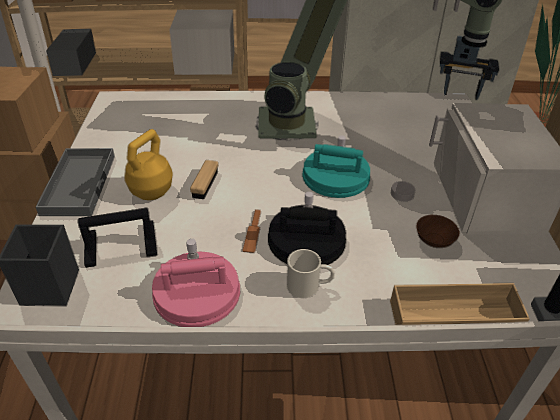

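View pics/top0.png

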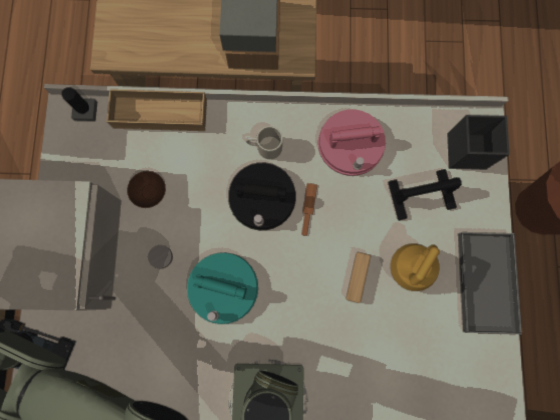

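Candidates: pink disc (scene 196,287 / top 352,142), turquoise (337,170 / 222,288), and black (307,235 / 262,196). The task asks for the black one, whose knob is at top (258,220). Next I'll measure it and crop to confirm.

```bash
cat > h.py <<'E'
from workcell import env
import numpy as np,cv2
def cast(n,uv,z):
    c=env.get_calibration(n);T=c["camera_from_world"];R=T[:3,:3];o=-R.T@T[:3,3]
    q=cv2.undistortPoints(np.array(uv,float).reshape(-1,1,2),c["mtx"],c["dist_coeffs"]).reshape(-1,2)
    d=np.c_[q[:,0],-q[:,1],-np.ones(len(q))]@R
    return o+d*((z-o[2])/d[:,2])[:,None]
def cloud(n,d):
    v,u=np.mgrid[0:420,0:560];c=env.get_calibration(n);T=c["camera_from_world"]
    q=cv2.undistortPoints(np.c_[u.ravel(),v.ravel()].astype(float).reshape(-1,1,2),c["mtx"],c["dist_coeffs"]).reshape(-1,2)
    Z=d.ravel();P=np.c_[q[:,0]*Z,-q[:,1]*Z,-Z]
    return ((P-T[:3,3])@T[:3,:3]).reshape(420,560,3)
E
python3 - <<'E'
from h import *
for n,win in(("top",(140,240,220,310)),("scene",(180,275,255,360))):
    f=np.load(f"pics/{n}0.npz");p,d=f['p'],f['d'];W=cloud(n,d)
    v0,v1,u0,u1=win
    cv2.imwrite(f"pics/{n}crop.png",cv2.resize(p[v0:v1,u0:u1,::-1],None,fx=6,fy=6,interpolation=cv2.INTER_NEAREST))
    hsv=cv2.cvtColor(p,cv2.COLOR_RGB2HSV)
    w=W[v0:v1,u0:u1];z=w[...,2];valid=d[v0:v1,u0:u1]>0
    # turntable top points at z~40
    m=valid&(abs(z-40)<5)&(p[v0:v1,u0:u1].max(2)<70)
    pts=w[m][:,:2];print(n,'tt',m.sum(),np.median(z[m]))
    h=cv2.convexHull(pts.astype(np.float32));print(' minEnclosing',cv2.minEnclosingCircle(h))
    m2=valid&(z>100)&(z<125);
    if m2.sum()>5:
        b=w[m2];print(' bar',m2.sum(),b.mean(0),cv2.minAreaRect(b[:,:2].astype(np.float32)))
    br=p[v0:v1,u0:u1].min(2)>90
    m3=valid&(z>62)&(z<102)&br
    k=w[m3];vv,uu=np.nonzero(m3)
    print(' knob',m3.sum(),k.mean(0) if len(k) else 0,k.min(0),k.max(0),uu.mean()+u0,vv.mean()+v0)
    t=k[k[:,2]>90];print(' knobtop',len(t),t.mean(0) if len(t) else 0)
E
```

```text
top tt 2351 40.40891467921427
 minEnclosing ((607.3822021484375, 39.551513671875), 104.32487487792969)
 bar 489 [607.07110837  40.93219437 109.12542263] ((632.54248046875, 54.16120910644531), (205.1934814453125, 129.57611083984375), 31.71599578857422)
 knob 107 [647.27788617  34.63402072  92.01348284] [514.25834366 -16.90069207  63.67004223] [774.95095589  92.4571178  100.75413303] 262.93457943925233 178.45794392523365
 knobtop 88 [634.87585859  32.97870615  94.46897172]
scene tt 2182 39.9729617566084
 minEnclosing ((551.5892944335938, 46.04048538208008), 160.77243041992188)
 bar 481 [615.96208445  36.334646   107.85030249] ((613.9580688476562, 37.816368103027344), (146.68975830078125, 33.342979431152344), 85.1234130859375)
 knob 412 [731.02438119  28.15468498  84.48812349] [512.5905255  -21.75642827  62.2360901 ] [814.67287019  90.6084448   97.63070597] 307.45873786407765 250.87135922330097
 knobtop 159 [711.04417073  23.7251292   92.54912438]
```

```bash
python3 - <<'E'
from h import *
for n,win in(("top",(140,240,220,310)),("scene",(180,275,255,360))):
    f=np.load(f"pics/{n}0.npz");p,d=f['p'],f['d'];W=cloud(n,d)
    c=np.array([608,40])
    r=np.hypot(W[...,0]-c[0],W[...,1]-c[1]);z=W[...,2]
    k=(d>0)&(z>62)&(z<102)&(r>65)&(r<105)&(W[...,0]<570)
    kk=W[k];vv,uu=np.nonzero(k)
    print(n,k.sum(),'mean',kk.mean(0),kk.min(0),kk.max(0),'px',uu.min(),uu.max(),vv.min(),vv.max())
    t=kk[kk[:,2]>88];print(' top',len(t),t.mean(0),cv2.minEnclosingCircle(t[:,:2].astype(np.float32)))
    b=(d>0)&(z>100)&(z<125)&(r<80); print(' bar',b.sum(),cv2.minAreaRect(W[b][:,:2].astype(np.float32)),W[b].mean(0))
    tt=(d>0)&(abs(z-40)<4)&(r<125)&(p.max(2)<80); P=W[tt][:,:2].astype(np.float32)
    h=cv2.convexHull(P)[:,0];print(' disc',cv2.minEnclosingCircle(h))
    if 1: print(cv2.fitEllipse(h))
E
```

```text
top 60 mean [522.51960408  46.89183234  91.84374065] [512.57153128  36.35028445  65.5295959 ] [536.34523014  57.56673686 100.61731323] px 254 261 214 223
 top 50 [524.03813854  47.23102455  94.77105828] ((524.587646484375, 47.56657791137695), 11.8423433303833)
 bar 486 ((609.6847534179688, 39.899986267089844), (112.72498321533203, 121.19837188720703), 38.14563751220703) [607.12278122  40.89629724 109.17427981]
 disc ((607.7049560546875, 40.092464447021484), 104.03192138671875)
((607.6339111328125, 39.970272064208984), (204.8656768798828, 206.3738555908203), 66.76995086669922)
scene 101 mean [530.99563293  43.74610448  84.68595446] [512.5905255   32.96662468  62.56930557] [541.41292553  55.90846211  97.63070597] px 305 313 191 204
 top 49 [528.39327338  43.41155286  93.39556201] ((525.5399169921875, 43.053382873535156), 14.274665832519531)
 bar 481 ((613.9580688476562, 37.816368103027344), (146.68975830078125, 33.342979431152344), 85.1234130859375) [615.96208445  36.334646   107.85030249]
 disc ((611.5533447265625, 37.357994079589844), 104.9410400390625)
((612.6840209960938, 36.083099365234375), (203.45724487304688, 208.57373046875), 129.6800537109375)
```

View pics/topcrop.png

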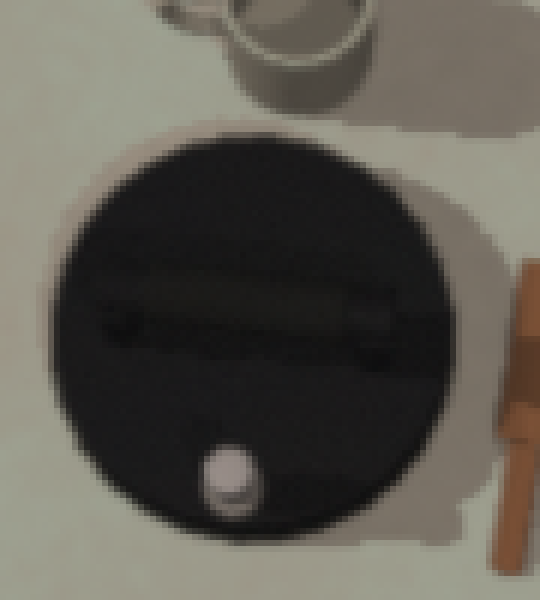

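View pics/scenecrop.png

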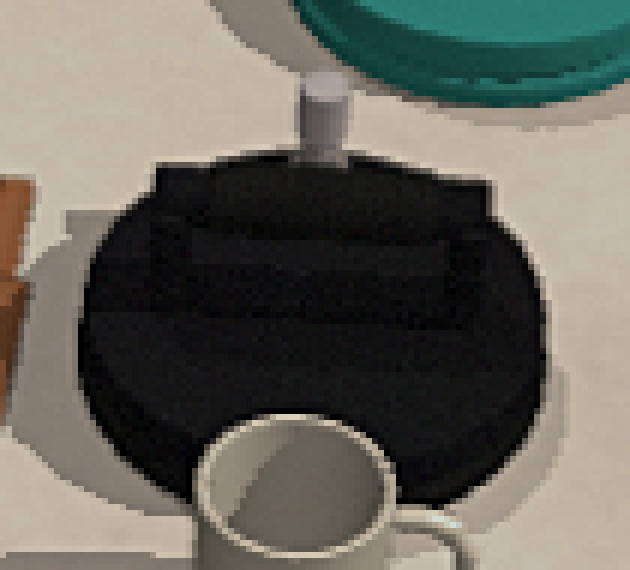

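```bash
cat > m.py <<'E'
from h import *
from scipy.spatial.transform import Rotation as Ro
C=np.array([609.5,39.0]);PH=np.radians(175.3)
def R_of(s): return Ro.from_euler('xyz',s['ee_rot'],degrees=True)
def target(th,zg,r=85,sgn=1,lead=0):
    "grasp point at knob for table angle th (rad), tool TCP is 19 below grasp"
    a=PH-th; t=np.array([np.sin(a),-np.cos(a),0])
    p=np.r_[C+r*np.array([np.cos(a),np.sin(a)]),zg-19]+lead*t
    x=np.array([0,0,-1.]);z=sgn*t;y=np.cross(z,x)
    return p,Ro.from_matrix(np.c_[x,y,z])
def row(p0,R0,p,R):
    d=R0.inv().apply(p-p0)/100; w=(R0.inv()*R).as_rotvec()/(2*np.pi)
    return np.round(np.r_[d,w],4)
E
python3 - <<'E'
from m import *
s=env.state();R=R_of(s);print(R.as_matrix().round(3))
for sg in(1,-1):
    p,Rt=target(0,80,sgn=sg);print(p,np.degrees((R.inv()*Rt).as_rotvec()))
    for zg in (150,82):
        p,Rt=target(0,zg,sgn=sg); print(zg,row(s['ee_pos'],R,p,Rt).tolist())
E
```

```text
[[-0.    -0.956  0.292]
 [-0.001  0.292  0.956]
 [-1.     0.    -0.002]]
[524.78582212  45.96477323  61.        ] [-1.23059020e+01 -8.96896329e-02 -1.13999856e-02]
150 [0.5649, -4.8842, -3.7698, -0.0342, -0.0002, -0.0]
82 [1.2449, -4.8842, -3.7687, -0.0342, -0.0002, -0.0]
[524.78582212  45.96477323  61.        ] [ 1.67694047e+02 -1.67472464e-02  1.31759323e-01]
150 [0.5649, -4.8842, -3.7698, 0.4658, -0.0, 0.0004]
82 [1.2449, -4.8842, -3.7687, 0.4658, -0.0, 0.0004]
```

```bash
python3 - <<'E'
from h import *
for n in("top","scene"):
    d=np.load(f"pics/{n}0.npz")['d'];W=cloud(n,d)[d>0]
    a=np.array([168,550]);b=np.array([525,46]);u=(b-a)/np.linalg.norm(b-a)
    q=W[:,:2]-a;s=q@u;t=q@np.array([-u[1],u[0]])
    for s0 in range(-100,700,50):
        m=(s>=s0)&(s<s0+50)&(abs(t)<130)&(W[:,2]<900)
        if m.sum():print(n,s0,m.sum(),W[m][:,2].max().round(),np.percentile(W[m][:,2],90).round())
    m=(W[:,1]>250)&(W[:,2]>100)&(W[:,2]<400)&(W[:,0]>100);print('cab',W[m].min(0),np.percentile(W[m],[2,98],axis=0))
E
```

```text
top -100 710 11.0 6.0
top -50 1794 483.0 331.0
top 0 2456 637.0 480.0
top 50 3087 653.0 635.0
top 100 3880 661.0 636.0
top 150 1967 655.0 183.0
top 200 1426 14.0 6.0
top 250 1386 32.0 22.0
top 300 1345 50.0 42.0
top 350 1328 120.0 107.0
top 400 1365 120.0 109.0
top 450 1343 112.0 43.0
top 500 1317 48.0 34.0
top 550 1345 50.0 42.0
top 600 1399 120.0 102.0
top 650 1350 122.0 109.0
cab [114.04614808 439.88980738 100.0090979 ] [[171.92975046 475.64850219 116.94967881]
 [588.17143384 710.90897473 338.62219151]]
scene -100 96 337.0 335.0
scene -50 681 503.0 399.0
scene 0 2151 543.0 496.0
scene 50 968 539.0 521.0
scene 100 1246 234.0 227.0
scene 150 1179 230.0 185.0
scene 200 732 8.0 3.0
scene 250 591 30.0 23.0
scene 300 788 45.0 28.0
scene 350 1044 117.0 92.0
scene 400 1400 118.0 104.0
scene 450 1415 110.0 41.0
scene 500 1438 45.0 32.0
scene 550 863 43.0 38.0
scene 600 1452 115.0 95.0
scene 650 1807 117.0 104.0
cab [107.43772984 437.6160498  100.02235528] [[167.06238255 473.27561382 105.43058295]
 [593.16585986 724.60071276 372.87062637]]
```

Emit:
send_rows(
  commands=[
    [[0,-0.145,-0.478,0,0,0],[0,-0.29,-0.956,0,0,0]],
  ],
  jaw=-0.3,
  force=8,
)

```text
time_s: 0.35
ee_pos: [167.7, 448.6, 186.8]
ee_rot: [-178.7, 89.9, -105.6]
force: [0.1, -0.6, 1.2]
gripper_width: 73.9
```

Emit:
send_rows(
  commands=[
    [[0,-0.145,-0.478,0,0,0],[0,-0.29,-0.956,0,0,0]],
  ],
)

```text
time_s: 0.6
ee_pos: [167.4, 348.2, 187.3]
ee_rot: [-170.6, 90.0, -97.6]
force: [1.1, -0.4, -0.2]
gripper_width: 59.5
```

Emit:
send_rows(
  commands=[
    [[0,-0.43,-0.185,0,0,0],[0,-0.86,-0.37,0,0,0]],
  ],
)

```text
time_s: 0.85
ee_pos: [239.5, 288.3, 187.7]
ee_rot: [-25.0, 90.0, 48.1]
force: [1.5, 0.1, 0.7]
gripper_width: 59.2
```

Emit:
send_rows(
  commands=[
    [[0,-0.43,-0.185,0,0,0],[0,-0.86,-0.37,0,0,0]],
  ],
)

```text
time_s: 1.1
ee_pos: [311.3, 227.8, 187.6]
ee_rot: [15.3, 90.0, 88.3]
force: [0.4, 1.2, 0.3]
gripper_width: 59.2
```

Emit:
send_rows(
  commands=[
    [[0,-0.43,-0.185,0,0,0],[0,-0.86,-0.37,0,0,0]],
  ],
)

```text
time_s: 1.35
ee_pos: [382.8, 167.2, 187.5]
ee_rot: [61.0, 90.0, 134.0]
force: [0.0, 1.1, -0.1]
gripper_width: 59.3
```

Emit:
send_rows(
  commands=[
    [[0,-0.43,-0.185,0,0,0],[0,-0.86,-0.37,0,0,0]],
  ],
)

```text
time_s: 1.6
ee_pos: [454.2, 106.7, 187.4]
ee_rot: [83.2, 90.0, 156.2]
force: [0.5, 1.3, -0.3]
gripper_width: 59.5
```

Emit:
send_rows(
  commands=[
    [[0,-0.43,-0.185,-0.017,0,0],[0,-0.86,-0.37,-0.034,0,0],[0,-0.86,-0.37,-0.034,0,0]],
  ],
)

```text
time_s: 1.98
ee_pos: [526.5, 45.5, 186.7]
ee_rot: [130.2, 90.0, -144.8]
force: [-0.2, 0.6, -0.0]
gripper_width: 58.9
```

```bash
python3 - <<'E'
from m import *
p,_=env.grab_frame("top");q,_=env.grab_frame("scene")
cv2.imwrite("pics/t1.png",cv2.resize(p[130:270,180:340,::-1],None,fx=4,fy=4));cv2.imwrite("pics/s1.png",cv2.resize(q[80:280,220:420,::-1],None,fx=3,fy=3))
s=env.state();print(s['time_s'],s['ee_pos'],s['gripper_width'],s['force'])
R=R_of(s)
for zg in(130,82):
  p,Rt=target(0,zg);print(row(s['ee_pos'],R,p,Rt).tolist())
E
```

```text
2.075 [524.12371625  47.3538047  186.94884987] 59.51207436182951 [-0.09523527 -0.01132884  0.25551778]
[0.7595, -0.0094, -0.0135, -0.0004, 0.0, -0.0003]
[1.2395, -0.0104, -0.0136, -0.0004, 0.0, -0.0003]
```

View pics/t1.png

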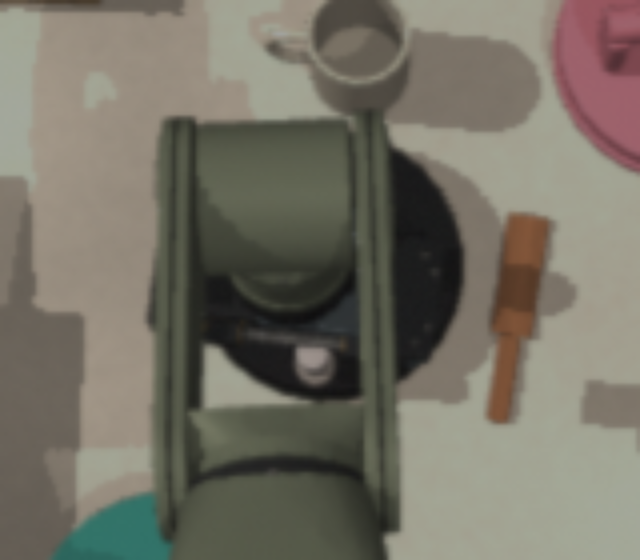

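View pics/s1.png

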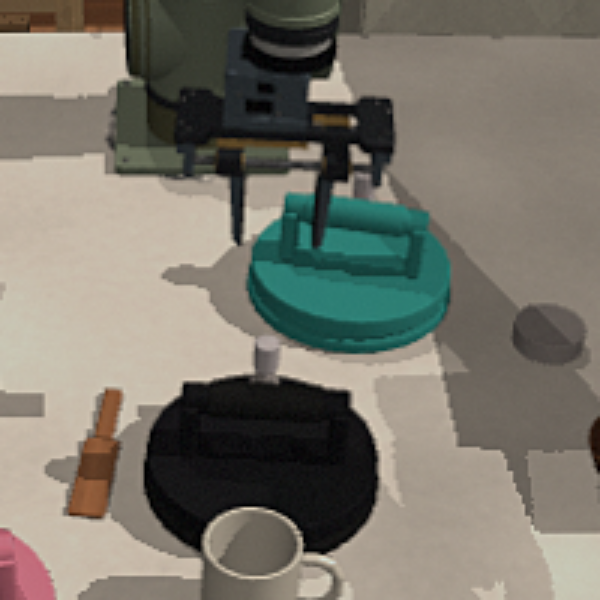

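The top view shows the gripper over the black base with the knob at crop (315,365). In the scene view the fingers stand above it, either side. I'll descend to just above the knob.

Emit:
send_rows(
  commands=[
    [[0.38,-0.005,-0.007,0,0,0],[0.75,-0.01,-0.014,0,0,0],[0.75,-0.01,-0.014,0,0,0]],
  ],
)

```text
time_s: 2.45
ee_pos: [522.4, 46.7, 110.5]
ee_rot: [95.8, 89.6, -178.9]
force: [-0.3, 0.5, 0.6]
gripper_width: 59.3
```

```bash
python3 - <<'E'
from m import *
q,d=env.grab_frame("scene")
cv2.imwrite("pics/s2.png",cv2.resize(q[120:250,240:390,::-1],None,fx=5,fy=5))
s=env.state();print(s['time_s'],s['ee_pos'],s['gripper_width'],s['force'])
R=R_of(s)
for zg in(130,82):
  p,Rt=target(0,zg);print(row(s['ee_pos'],R,p,Rt).tolist())
E
```

```text
2.5 [524.36159317  46.72114294 112.47319139] 58.865941109000055 [-0.41875281  0.34679848  0.49935382]
[0.0147, -0.0049, -0.0072, -0.0, -0.0, -0.0004]
[0.4947, -0.006, -0.0072, -0.0, -0.0, -0.0004]
```

View pics/s2.png

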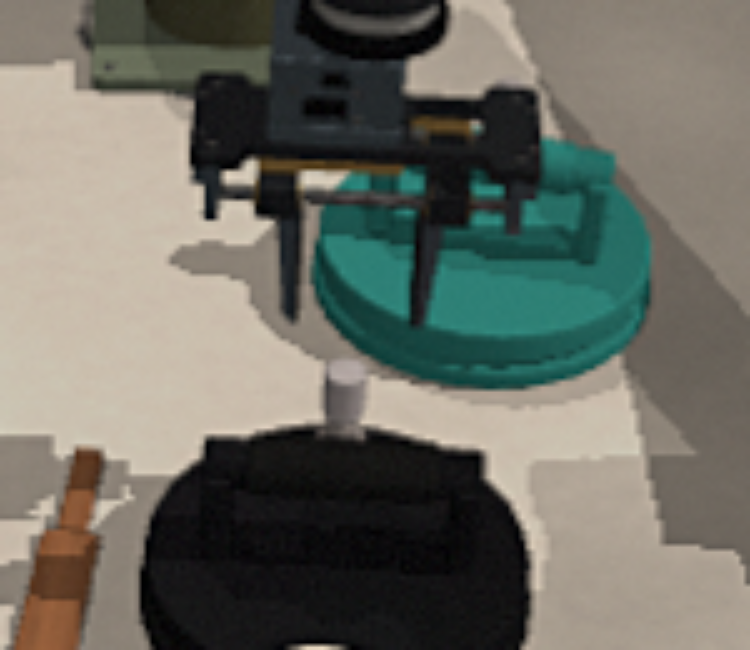

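```bash
python3 - <<'E'
from m import *
c=env.get_calibration("scene")
def proj(P):
    T=c["camera_from_world"];q=T[:3,:3]@P+T[:3,3];q=q*[1,-1,-1]
    return cv2.projectPoints(q.reshape(1,1,3),np.zeros(3),np.zeros(3),c["mtx"],c["dist_coeffs"])[0].ravel()
for P in([524.4,46.7,112.5],[524.4,76.3,112.5],[524.4,17,112.5],[524.8,46,94],[524.8,43,94]):
    u=proj(np.array(P));print(P,u,(u-[240,120])*5)
print(cast("scene",[[309,193.5]],94))
E
```

```text
[524.4, 46.7, 112.5] [310.18006898 188.22184797] [350.90034489 341.10923985]
[524.4, 76.3, 112.5] [320.98331077 188.21678633] [404.91655384 341.08393165]
[524.4, 17, 112.5] [299.31961147 188.22874782] [296.59805735 341.1437391 ]
[524.8, 46, 94] [309.58106224 193.56814925] [347.90531122 367.84074626]
[524.8, 43, 94] [308.49382383 193.5692087 ] [342.46911913 367.84604352]
[[524.50070695  44.41557969  94.        ]]
```

Emit:
send_rows(
  commands=[
    [[0.25,-0.005,-0.015,0,0,0],[0.48,-0.005,-0.015,0,0,0],[0.48,-0.005,-0.015,0,0,0]],
  ],
)

```text
time_s: 2.88
ee_pos: [525.8, 44.8, 65.2]
ee_rot: [73.4, 90.0, 158.6]
force: [0.4, 0.5, 0.8]
gripper_width: 59.6
```

Emit:
send_rows(
  commands=[
    [[0,0,0,0,0,0],[0,0,0,0,0,0]],
  ],
  jaw=0.3,
  force=5,
)

```text
time_s: 3.12
ee_pos: [527.2, 44.6, 66.2]
ee_rot: [-79.6, 89.8, 5.7]
force: [0.2, -1.0, 0.0]
gripper_width: 41.8
```

```bash
python3 - <<'E'
from m import *
q,d=env.grab_frame("scene")
cv2.imwrite("pics/s3.png",cv2.resize(q[150:250,250:370,::-1],None,fx=6,fy=6,interpolation=cv2.INTER_CUBIC))
s=env.state();print(s['time_s'],s['ee_pos'],s['gripper_width'],s['force'])
E
```

```text
3.175 [526.9012732   44.53623975  65.91423684] 38.132137258105665 [ 0.18959589 -0.61651606  0.37500206]
```

View pics/s3.png

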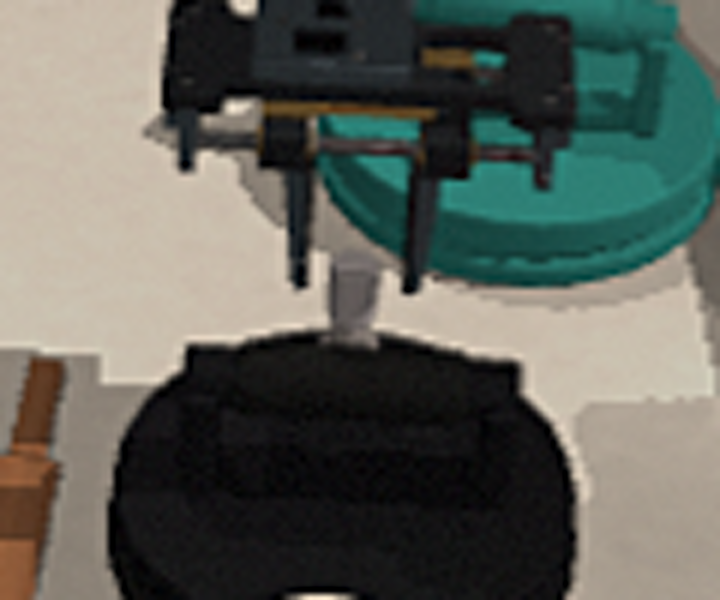

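```bash
python3 - <<'E'
from m import *
q,d=env.grab_frame("scene");W=cloud("scene",d)
cv2.imwrite("pics/s4.png",cv2.resize(q[150:250,250:370,::-1],None,fx=6,fy=6,interpolation=cv2.INTER_CUBIC))
for v in range(186,203):
    print(v,[tuple(W[v,u].round().astype(int)) if d[v,u]>0 else 0 for u in (299,300,309,317,318,319)])
s=env.state();print(s['time_s'],s['ee_pos'],s['gripper_width'],s['force'])
E
```

```text
186 [(np.int64(538), np.int64(15), np.int64(131)), (np.int64(540), np.int64(17), np.int64(132)), (np.int64(380), np.int64(58), np.int64(6)), (np.int64(544), np.int64(62), np.int64(136)), (np.int64(544), np.int64(65), np.int64(135)), (np.int64(545), np.int64(68), np.int64(137))]
187 [(np.int64(537), np.int64(15), np.int64(127)), (np.int64(539), np.int64(17), np.int64(128)), (np.int64(387), np.int64(58), np.int64(7)), (np.int64(544), np.int64(63), np.int64(132)), (np.int64(542), np.int64(66), np.int64(130)), (np.int64(542), np.int64(68), np.int64(131))]
188 [(np.int64(541), np.int64(15), np.int64(126)), (np.int64(541), np.int64(17), np.int64(126)), (np.int64(383), np.int64(58), np.int64(1)), (np.int64(541), np.int64(63), np.int64(127)), (np.int64(543), np.int64(66), np.int64(128)), (np.int64(550), np.int64(68), np.int64(134))]
189 [(np.int64(539), np.int64(15), np.int64(122)), (np.int64(543), np.int64(17), np.int64(125)), (np.int64(389), np.int64(58), np.int64(2)), (np.int64(544), np.int64(63), np.int64(126)), (np.int64(546), np.int64(66), np.int64(127)), (np.int64(548), np.int64(68), 
[... 3004 characters left out ...]
np.int64(3)), (np.int64(441), np.int64(85), np.int64(0))]
201 [(np.int64(444), np.int64(24), np.int64(0)), (np.int64(446), np.int64(27), np.int64(1)), (np.int64(538), np.int64(44), np.int64(78)), (np.int64(448), np.int64(78), np.int64(3)), (np.int64(446), np.int64(81), np.int64(1)), (np.int64(450), np.int64(84), np.int64(5))]
202 [(np.int64(449), np.int64(24), np.int64(0)), (np.int64(450), np.int64(27), np.int64(1)), (np.int64(534), np.int64(45), np.int64(72)), (np.int64(454), np.int64(77), np.int64(4)), (np.int64(450), np.int64(81), np.int64(1)), (np.int64(450), np.int64(84), np.int64(1))]
3.225 [526.71360687  44.50444808  65.64049267] 34.14953749569961 [-0.88774788  0.37030566  0.3019459 ]
```

```bash
python3 - <<'E'
from m import *
f=np.load("pics/scene0.npz");q,d=f['p'],f['d'];W=cloud("scene",d)
cv2.imwrite("pics/s0c.png",cv2.resize(q[30:120,420:530,::-1],None,fx=6,fy=6,interpolation=cv2.INTER_NEAREST))
m=(W[...,2]>150)&(W[...,2]<300)&(abs(W[...,0]-168)<90)&(abs(W[...,1]-550)<110)&(d>0)
P=W[m];i=np.argsort(P[:,2])[:25]
vv,uu=np.nonzero(m)
for k in i: print(uu[k],vv[k],P[k].round())
E
```

```text
443 124 [256. 480. 156.]
443 123 [253. 480. 158.]
443 121 [252. 479. 165.]
459 120 [258. 527. 172.]
444 117 [252. 479. 179.]
445 116 [258. 479. 186.]
455 114 [258. 510. 193.]
475 96 [169. 598. 210.]
450 109 [256. 490. 210.]
448 109 [257. 484. 210.]
451 108 [254. 494. 212.]
476 98 [188. 595. 213.]
476 99 [195. 593. 213.]
477 99 [196. 596. 213.]
444 94 [167. 495. 214.]
475 97 [183. 593. 214.]
475 98 [190. 590. 214.]
452 107 [251. 497. 214.]
475 95 [173. 596. 215.]
445 93 [165. 498. 216.]
445 94 [173. 496. 217.]
444 93 [167. 494. 217.]
446 94 [174. 499. 217.]
452 106 [252. 496. 218.]
446 92 [166. 500. 220.]
```

View pics/s0c.png

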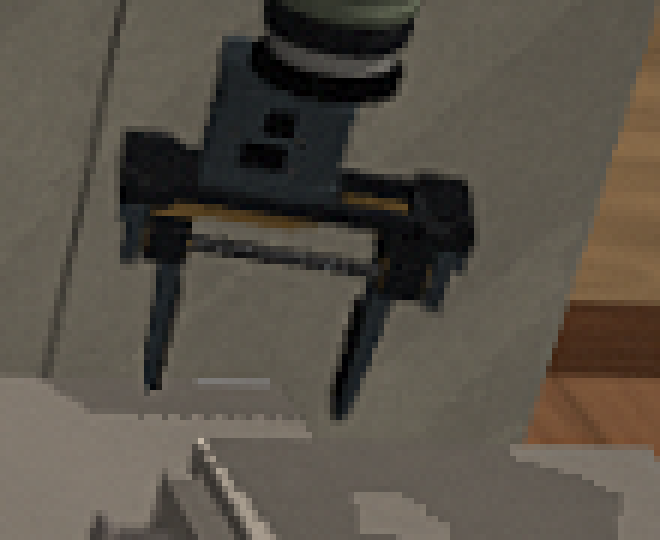

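View pics/s4.png

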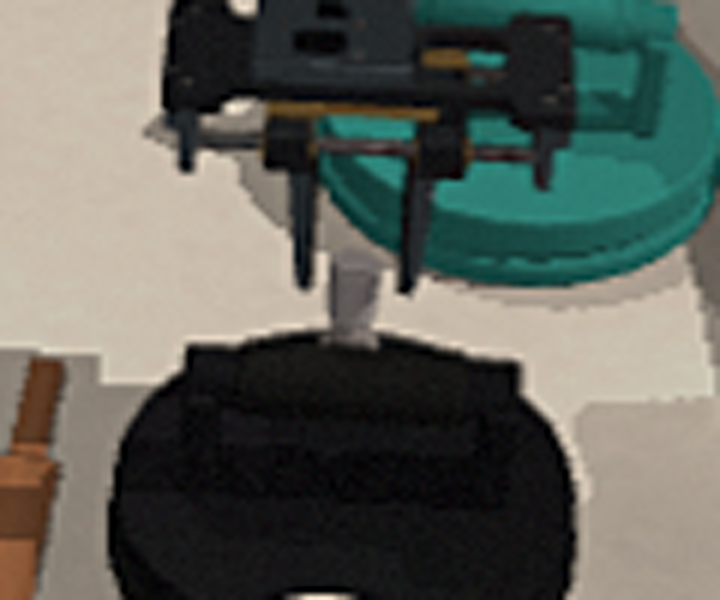

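The fingertips in the picture (crop 303,288 and 408,288) sit at about z 90. The state's TCP says 66. The start picture shows the same offset of about 25 mm, so the real tips are probably higher than reported. I'll go 16 mm further down, which is safe under either reading, and watch the force.

Emit:
send_rows(
  commands=[
    [[0.05,0,0,0,0,0],[0.1,0,0,0,0,0],[0.16,0,0,0,0,0],[0.16,0,0,0,0,0]],
  ],
)

```text
time_s: 3.72
ee_pos: [525.5, 44.3, 47.9]
ee_rot: [95.3, 89.9, -179.4]
force: [0.9, -0.7, 0.6]
gripper_width: 31.8
```

```bash
python3 - <<'E'
from m import *
q,d=env.grab_frame("scene");W=cloud("scene",d)
cv2.imwrite("pics/s5.png",cv2.resize(q[150:250,250:370,::-1],None,fx=6,fy=6,interpolation=cv2.INTER_CUBIC))
m=(abs(W[...,0]-543)<8)&(W[...,2]<130)&(W[...,2]>65)&(q.max(2)<80)&(d>0)
for a,b in((5,40),(50,85)):
    k=m&(W[...,1]>a)&(W[...,1]<b);print(np.sort(W[k][:,2])[:8].round(),np.median(W[k][:,1]))
s=env.state();print(s['time_s'],s['ee_pos'],s['gripper_width'],s['force'])
E
```

```text
[77. 78. 80. 83. 85. 86. 86. 88.] 20.75461749831363
[72. 72. 81. 81. 83. 84. 84. 85.] 63.61559114493931
3.775 [525.82274026  44.37927366  48.1890479 ] 31.674092693779617 [-0.33569709  0.77953491  1.43727598]
```

View pics/s5.png

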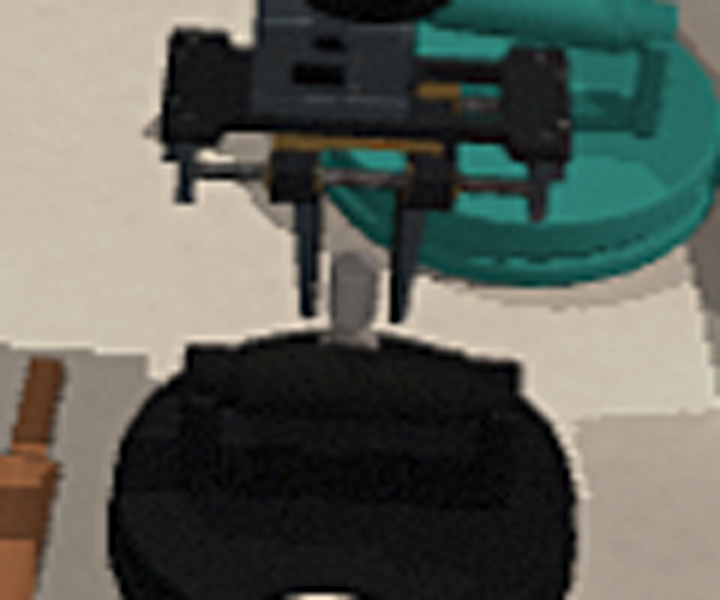

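Tips now at about z 74, either side of the knob (crop 352,290) and centred on it. I'll go 6 mm lower, then close softly.

Emit:
send_rows(
  commands=[
    [[0.03,0,0,0,0,0],[0.06,0,0,0,0,0],[0.06,0,0,0,0,0]],
  ],
)

```text
time_s: 4.15
ee_pos: [525.8, 44.4, 42.4]
ee_rot: [87.8, 90.0, 173.0]
force: [-0.2, -0.6, 0.3]
gripper_width: 31.7
```

Emit:
send_rows(
  commands=[
    [[0,0,0,0,0,0],[0,0,0,0,0,0]],
  ],
  jaw=0.43,
  force=5,
)

```text
time_s: 4.4
ee_pos: [526.2, 44.4, 42.8]
ee_rot: [-64.4, 90.0, 20.8]
force: [0.2, -0.1, 0.5]
gripper_width: 25.9
```

Emit:
send_rows(
  commands=[
    [[0,0,0,0,0,0],[0,0,0,0,0,0],[0,0,0,0,0,0]],
  ],
  jaw=0.6,
  force=5,
)

```text
time_s: 4.78
ee_pos: [526.1, 44.4, 42.7]
ee_rot: [-73.4, 90.0, 11.9]
force: [-1.0, -0.9, 1.1]
gripper_width: 23.8
```

```bash
python3 - <<'E'
from m import *
for i in range(3):
    q,d=env.grab_frame("scene")
    s=env.state();print(s['time_s'],s['ee_pos'],s['gripper_width'],s['force'],s['torque'])
cv2.imwrite("pics/s6.png",cv2.resize(q[150:250,250:370,::-1],None,fx=6,fy=6,interpolation=cv2.INTER_CUBIC))
E
```

```text
4.825 [526.11398996  44.37022097  42.74315269] 23.752725120875393 [-0.50457297 -0.19125622  0.21624806] [-0.03070168  0.03277166 -0.09758563]
4.875 [526.11813558  44.390752    42.74506926] 23.787171002660962 [-0.68844003 -0.84692351  1.07442975] [-0.11295399  0.0485184  -0.02357956]
4.925 [526.10222961  44.36102581  42.71870335] 23.835716417217938 [-0.72408114 -0.70644892 -0.07299738] [-0.07931195  0.11585578 -0.0591837 ]
```

View pics/s6.png

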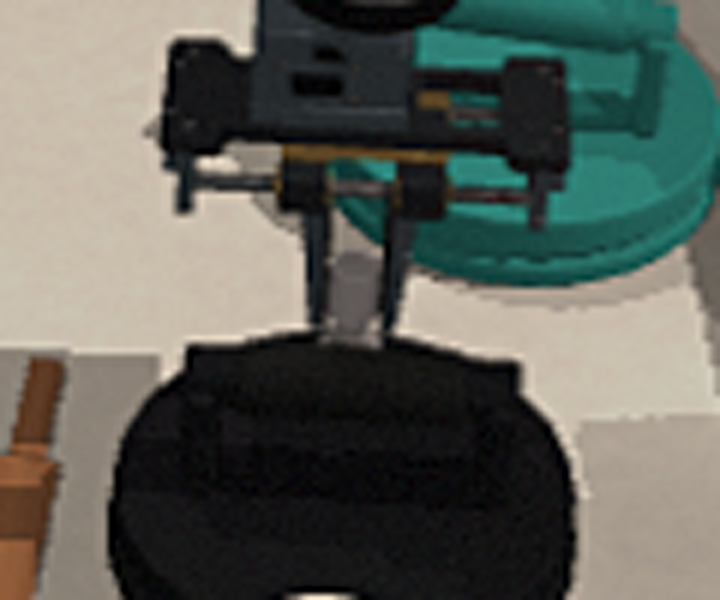

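Knob gripped (width 23.8, side force under 1 N). I'll firm the grip and draw the pin.

Emit:
send_rows(
  commands=[
    [[0,0,0,0,0,0],[0,0,0,0,0,0]],
  ],
  jaw=0.6,
  force=30,
)

```text
time_s: 5.18
ee_pos: [526.1, 44.4, 42.7]
ee_rot: [-63.6, 90.0, 21.6]
force: [-0.2, -0.7, 1.7]
gripper_width: 23.6
```

Emit:
send_rows(
  commands=[
    [[-0.02,0,0,0,0,0],[-0.04,0,0,0,0,0],[-0.04,0,0,0,0,0]],
  ],
)

```text
time_s: 5.55
ee_pos: [526.0, 44.4, 46.1]
ee_rot: [86.5, 90.0, 171.8]
force: [3.4, -0.6, -10.8]
gripper_width: 22.8
```

Emit:
send_rows(
  commands=[
    [[-0.02,0,0,0,0,0],[-0.04,0,0,0,0,0],[-0.06,0,0,0,0,0],[-0.07,0,0,0,0,0],[-0.07,0,0,0,0,0]],
  ],
)

```text
time_s: 6.18
ee_pos: [526.0, 44.4, 53.6]
ee_rot: [79.3, 90.0, 164.6]
force: [3.6, -0.7, -12.6]
gripper_width: 23.5
```

```bash
python3 - <<'E'
from m import *
q,d=env.grab_frame("scene");W=cloud("scene",d)
s=env.state();print(s['time_s'],s['ee_pos'],s['gripper_width'],s['force'],s['torque'],s['qpos'])
cv2.imwrite("pics/s7.png",cv2.resize(q[150:250,250:370,::-1],None,fx=6,fy=6,interpolation=cv2.INTER_CUBIC))
for v in range(186,200):print(v,W[v,308:311,:].round().tolist())
E
```

```text
6.225 [525.95359306  44.3816893   53.62254735] 23.40481903391889 [  2.69776644  -0.35929773 -11.3836645 ] [-0.0038984  -0.55532779 -0.07955773] [ 3.57254161e+00  2.12427606e+01  1.06705307e+02  4.43710476e-03
  5.20615083e+01 -8.16655069e+01]
186 [[382.0, 55.0, 8.0], [385.0, 58.0, 10.0], [387.0, 60.0, 12.0]]
187 [[373.0, 56.0, -3.0], [381.0, 58.0, 3.0], [379.0, 61.0, 1.0]]
188 [[382.0, 55.0, -1.0], [514.0, 45.0, 105.0], [379.0, 62.0, -2.0]]
189 [[520.0, 41.0, 106.0], [520.0, 44.0, 106.0], [516.0, 47.0, 103.0]]
190 [[524.0, 41.0, 106.0], [526.0, 44.0, 108.0], [525.0, 47.0, 106.0]]
191 [[525.0, 41.0, 103.0], [523.0, 44.0, 102.0], [527.0, 46.0, 105.0]]
192 [[531.0, 41.0, 105.0], [534.0, 43.0, 107.0], [532.0, 46.0, 105.0]]
193 [[533.0, 41.0, 103.0], [536.0, 43.0, 105.0], [535.0, 46.0, 105.0]]
194 [[537.0, 40.0, 102.0], [537.0, 43.0, 102.0], [533.0, 46.0, 99.0]]
195 [[533.0, 41.0, 96.0], [534.0, 44.0, 97.0], [535.0, 46.0, 97.0]]
196 [[538.0, 41.0, 97.0], [539.0, 43.0, 97.0], [533.0, 47.0, 92.0]]
197 [[532.0, 41.0, 88.0], [534.0, 44.0, 90.0], [537.0, 47.0, 92.0]]
198 [[539.0, 41.0, 90.0], [543.0, 43.0, 93.0], [535.0, 47.0, 86.0]]
199 [[536.0, 41.0, 84.0], [537.0, 44.0, 85.0], [536.0, 47.0, 84.0]]
```

View pics/s7.png

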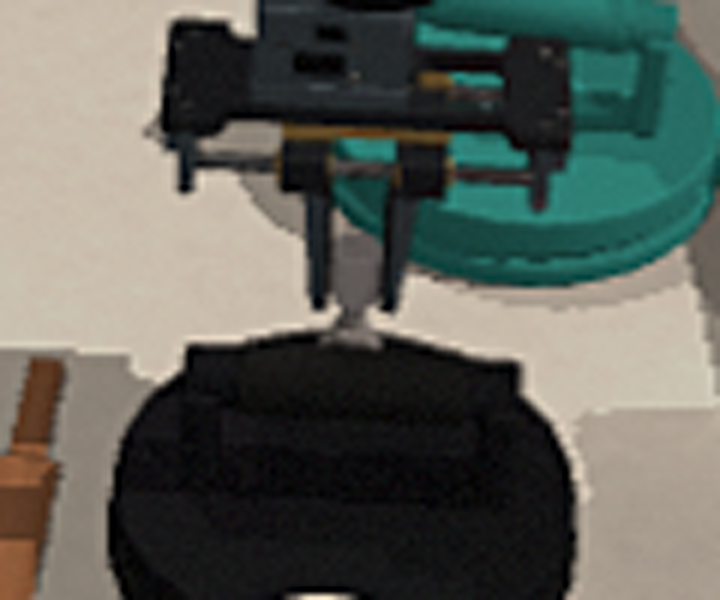

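```bash
sed -i 's/^C=.*/C=np.array([610.8,37.6]);PH=np.radians(175.4)/' m.py; python3 - <<'E'
from m import *
p0,R0=target(0,80);
for k in range(1,11):
    p,R=target(0.042*k,80);print(k,row(p0,R0,p,R).tolist())
E
```

```text
1 [0.0, -0.0007, 0.0357, 0.0067, 0.0, 0.0]
2 [0.0, -0.003, 0.0713, 0.0134, 0.0, 0.0]
3 [0.0, -0.0067, 0.1068, 0.0201, 0.0, 0.0]
4 [0.0, -0.012, 0.1421, 0.0267, 0.0, 0.0]
5 [0.0, -0.0187, 0.1772, 0.0334, 0.0, 0.0]
6 [0.0, -0.0268, 0.2119, 0.0401, 0.0, 0.0]
7 [0.0, -0.0365, 0.2463, 0.0468, 0.0, 0.0]
8 [0.0, -0.0475, 0.2803, 0.0535, 0.0, 0.0]
9 [0.0, -0.06, 0.3137, 0.0602, 0.0, 0.0]
10 [0.0, -0.0739, 0.3466, 0.0668, 0.0, 0.0]
```

Emit:
send_rows(
  commands=[
    [[0,-0.001,0.036,0.007,0,0],[0,-0.003,0.071,0.013,0,0],[0,-0.007,0.107,0.02,0,0],[0,-0.007,0.107,0.02,0,0]],
  ],
)

```text
time_s: 6.72
ee_pos: [527.5, 55.0, 53.6]
ee_rot: [104.0, 90.0, -177.9]
force: [3.5, -0.7, -11.8]
gripper_width: 23.1
```

```bash
python3 - <<'E'
from m import *
q,d=env.grab_frame("scene");W=cloud("scene",d)
s=env.state();print(s['time_s'],s['ee_pos'],s['gripper_width'],s['force'],s['torque'])
r=s['ee_pos'][:2]-C;print(np.hypot(*r),PH-np.arctan2(r[1],r[0]))
cv2.imwrite("pics/s8.png",cv2.resize(q[150:250,250:370,::-1],None,fx=6,fy=6,interpolation=cv2.INTER_CUBIC))
E
```

```text
6.775 [527.53417842  54.97617142  53.55433611] 23.255630612097168 [  3.4831503   -1.03786557 -12.27351014] [-0.06914005 -0.58373592 -0.09667611]
85.05955781793972 0.12544545645473582
```

View pics/s8.png

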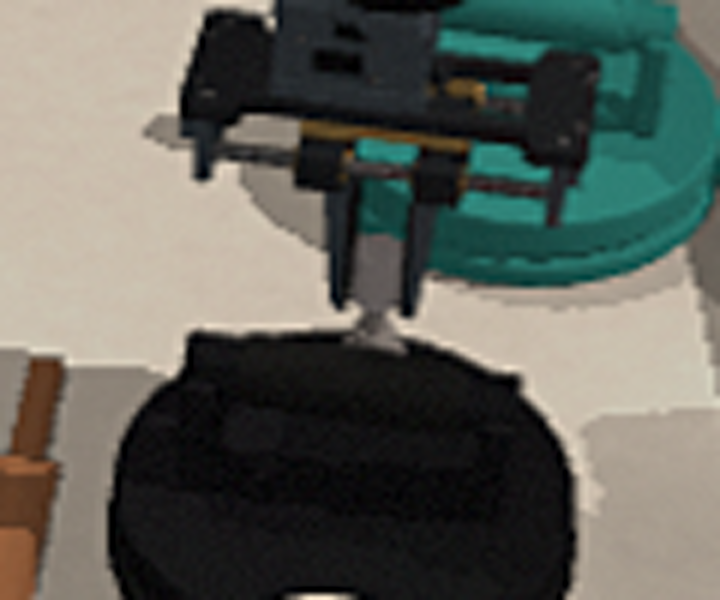

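The bar has turned with the knob (knob now at crop 378,275). I'll continue to about 0.42 rad with the pin still up.

Emit:
send_rows(
  commands=[
    [[0,-0.001,0.036,0.007,0,0],[0,-0.003,0.071,0.013,0,0],[0,-0.007,0.107,0.02,0,0],[0,-0.012,0.142,0.027,0,0],[0,-0.019,0.177,0.033,0,0],[0,-0.027,0.212,0.04,0,0],[0,-0.036,0.246,0.047,0,0],[0,-0.036,0.246,0.047,0,0]],
  ],
)

```text
time_s: 7.78
ee_pos: [536.2, 78.1, 53.5]
ee_rot: [170.6, 90.0, -128.2]
force: [3.0, -1.0, -11.5]
gripper_width: 23.3
```

Emit:
send_rows(
  commands=[
    [[0.015,0,0,0,0,0],[0.03,0,0,0,0,0],[0.03,0,0,0,0,0]],
  ],
)

```text
time_s: 8.15
ee_pos: [536.2, 78.1, 50.7]
ee_rot: [-174.3, 90.0, -113.2]
force: [2.3, -2.6, -9.8]
gripper_width: 23.5
```

```bash
python3 - <<'E'
from m import *
s=env.state();print(s['time_s'],s['ee_pos'],s['gripper_width'],s['force'],s['torque'])
r=s['ee_pos'][:2]-C;print(np.hypot(*r),PH-np.arctan2(r[1],r[0]))
E
```

```text
8.15 [536.22061111  78.11133315  50.67212484] 23.469179592570185 [ 2.29643106 -2.62816215 -9.80937401] [-0.41004244 -0.45807396 -0.13073952]
84.87198218988122 0.41732037339228967
```

Lower the last bit by letting go: open to 27 mm as a loose cage.

Emit:
send_rows(
  commands=[
    [[0,0,0,0,0,0],[0,0,0,0,0,0],[0,0,0,0,0,0]],
  ],
  jaw=0.41,
  force=15,
)

```text
time_s: 8.52
ee_pos: [536.7, 78.6, 51.5]
ee_rot: [-39.1, 89.9, 22.0]
force: [-0.0, 0.1, -0.1]
gripper_width: 27.0
```

```bash
python3 - <<'E'
from m import *
q,d=env.grab_frame("scene");W=cloud("scene",d)
s=env.state();print(s['time_s'],s['ee_pos'],s['gripper_width'],s['force'],s['torque'])
cv2.imwrite("pics/s9.png",cv2.resize(q[150:250,250:370,::-1],None,fx=6,fy=6,interpolation=cv2.INTER_CUBIC))
K=np.array([536.2,78.1]);r=np.hypot(W[...,0]-K[0],W[...,1]-K[1])
m=(r<10)&(W[...,2]>85)&(W[...,2]<115)&(q.min(2)>70);print(m.sum(),np.sort(W[m][:,2])[-25:].round())
p0,R0=target(0,80)
for dth in(0.04,0.08,0.12,0.16,0.01176,0.0235,0.047):
    p,R=target(dth,80);print(dth,row(p0,R0,p,R).tolist())
E
```

```text
8.575 [536.53281195  78.57352822  51.3219807 ] 26.69190271949016 [-0.03165354 -0.41648814 -0.85961109] [-0.00491063  0.00740552  0.03212594]
29 [ 97.  98.  98.  98.  99. 100. 100. 100. 101. 101. 102. 102. 102. 102.
 102. 103. 103. 103. 103. 104. 104. 104. 104. 105. 105.]
0.04 [0.0, -0.0007, 0.034, 0.0064, 0.0, 0.0]
0.08 [0.0, -0.0027, 0.0679, 0.0127, 0.0, 0.0]
0.12 [0.0, -0.0061, 0.1018, 0.0191, 0.0, 0.0]
0.16 [0.0, -0.0109, 0.1354, 0.0255, 0.0, 0.0]
0.01176 [0.0, -0.0001, 0.01, 0.0019, 0.0, 0.0]
0.0235 [0.0, -0.0002, 0.02, 0.0037, 0.0, 0.0]
0.047 [0.0, -0.0009, 0.0399, 0.0075, 0.0, 0.0]
```

View pics/s9.png

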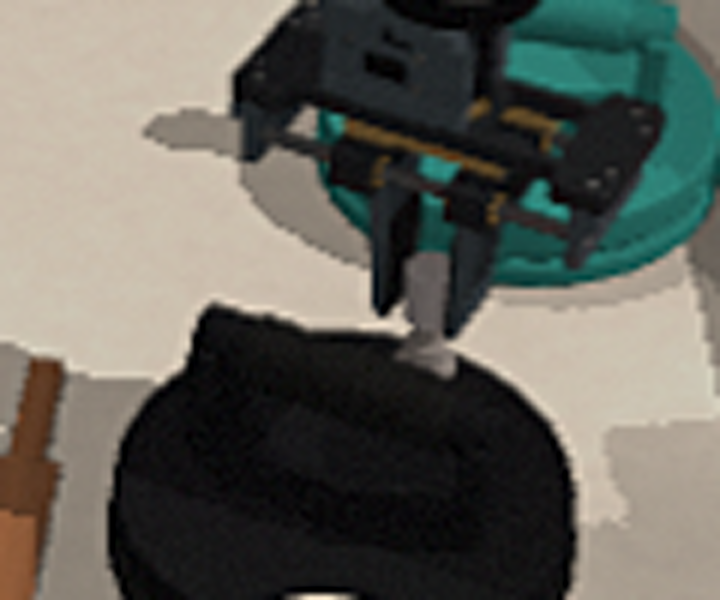

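Pin let down: force near 0, knob top about 102, so it rests on the plate. I'll push along the arc loosely, checking force.

Emit:
send_rows(
  commands=[
    [[0.02,0,0,0,0,0],[0.04,0,0.01,0.002,0,0],[0.04,0,0.02,0.004,0,0],[0.04,-0.001,0.04,0.0075,0,0]],
  ],
)

```text
time_s: 9.07
ee_pos: [537.3, 80.2, 46.2]
ee_rot: [173.4, 89.8, -128.2]
force: [-0.5, -6.4, 0.2]
gripper_width: 27.2
```

Emit:
send_rows(
  commands=[
    [[0,0,0.02,0.0037,0,0],[0,-0.001,0.04,0.0075,0,0],[0,-0.002,0.06,0.0112,0,0]],
  ],
)

```text
time_s: 9.45
ee_pos: [540.3, 84.9, 46.2]
ee_rot: [173.4, 89.7, -132.2]
force: [-1.8, -6.7, 0.7]
gripper_width: 26.8
```

```bash
cat > st.py <<'E'
from m import *
s=env.state();r=s['ee_pos'][:2]-C;th=PH-np.arctan2(r[1],r[0]);a=PH-th
t=np.array([np.sin(a),-np.cos(a)]);print('t',round(s['time_s'],2),'r',np.hypot(*r).round(2),'th',th.round(4),'ft',(s['force'][:2]@t).round(2),s['force'].round(1),s['ee_pos'].round(1),s['gripper_width'].round(1),'zdir',R_of(s).as_matrix()[:,2].round(3),t.round(3))
E
python3 st.py
```

```text
Traceback (most recent call last):
  File "st.py", line 3, in <module>
    t=np.array([np.sin(a),-np.cos(a)]);print('t',round(s['time_s'],2),'r',np.hypot(*r).round(2),'th',th.round(4),'ft',(s['force'][:2]@t).round(2),s['force'].round(1),s['ee_pos'].round(1),s['gripper_width'].round(1),'zdir',R_of(s).as_matrix()[:,2].round(3),t.round(3))
                                                                                                                                                                                           ^^^^^^^^^^^^^^^^^^^^^^^^
AttributeError: 'float' object has no attribute 'round'
```

```bash
sed -i "s/s\['gripper_width'\].round(1)/s['gripper_width']/" st.py; python3 st.py
```

```text
t 9.45 r 84.9 th 0.5108 ft -6.59 [-1.8 -6.7  0.7] [540.3  84.9  46.2] 26.76427607886914 zdir [ 0.583  0.813 -0.005] [0.557 0.83 ]
```

Emit:
send_rows(
  commands=[
    [[0,0,0.02,0.0037,0,0],[0,-0.001,0.04,0.0075,0,0],[0,-0.002,0.06,0.0112,0,0]],
  ],
)

```text
time_s: 9.82
ee_pos: [543.9, 89.9, 46.0]
ee_rot: [172.1, 89.8, -137.6]
force: [-1.1, -6.0, -1.7]
gripper_width: 27.1
```

```bash
python3 st.py
```

```text
t 9.82 r 84.88 th 0.5835 ft -5.38 [-1.1 -6.  -1.7] [543.9  89.9  46. ] 27.056968960792233 zdir [ 0.639  0.77  -0.004] [0.616 0.788]
```

Emit:
send_rows(
  commands=[
    [[0,0,0.012,0.0022,0,0],[0,0,0.024,0.0045,0,0],[0,-0.001,0.036,0.0067,0,0]],
  ],
)

```text
time_s: 10.2
ee_pos: [546.1, 92.4, 46.2]
ee_rot: [174.6, 89.7, -137.5]
force: [-3.3, -6.5, 1.3]
gripper_width: 26.8
```

Emit:
send_rows(
  commands=[
    [[0,0,0.012,0.0022,0,0],[0,0,0.024,0.0045,0,0]],
  ],
)

```text
time_s: 10.45
ee_pos: [547.7, 94.2, 46.2]
ee_rot: [174.9, 89.7, -138.8]
force: [-3.1, -7.7, 1.5]
gripper_width: 27.0
```

```bash
python3 st.py
```

```text
t 10.45 r 84.82 th 0.6511 ft -7.84 [-3.1 -7.7  1.5] [547.7  94.2  46.2] 27.011398770031782 zdir [ 0.691  0.723 -0.005] [0.668 0.744]
```

Emit:
send_rows(
  commands=[
    [[0,0,0.01,0.0019,0,0],[0,0,0.02,0.0037,0,0]],
  ],
)

```text
time_s: 10.7
ee_pos: [549.2, 95.9, 46.2]
ee_rot: [175.8, 89.7, -139.3]
force: [-1.9, -5.1, -0.1]
gripper_width: 26.9
```

Emit:
send_rows(
  commands=[
    [[0,0,0.01,0.0019,0,0],[0,0,0.02,0.0037,0,0]],
  ],
)

```text
time_s: 10.95
ee_pos: [550.7, 97.4, 46.2]
ee_rot: [176.5, 89.8, -139.9]
force: [-1.8, -5.0, -0.7]
gripper_width: 27.0
```

```bash
python3 st.py
```

```text
t 10.95 r 84.82 th 0.7029 ft -4.8 [-1.8 -5.  -0.7] [550.7  97.4  46.2] 26.9702587172143 zdir [ 0.724  0.69  -0.004] [0.706 0.709]
```

Emit:
send_rows(
  commands=[
    [[0,0,0.01,0.0019,0,0],[0,0,0.02,0.0037,0,0]],
  ],
)

```text
time_s: 11.2
ee_pos: [552.1, 98.8, 46.2]
ee_rot: [177.6, 89.8, -140.1]
force: [-2.3, -5.9, 0.1]
gripper_width: 26.7
```

Emit:
send_rows(
  commands=[
    [[0,0,0.01,0.0019,0,0],[0,0,0.02,0.0037,0,0]],
  ],
)

```text
time_s: 11.45
ee_pos: [553.5, 100.2, 46.2]
ee_rot: [176.7, 89.8, -142.3]
force: [-3.2, -5.8, 1.8]
gripper_width: 26.8
```

Emit:
send_rows(
  commands=[
    [[0,0,0.01,0.0019,0,0],[0,0,0.02,0.0037,0,0]],
  ],
)

```text
time_s: 11.7
ee_pos: [554.6, 101.0, 46.1]
ee_rot: [178.9, 89.7, -141.4]
force: [-3.7, -8.5, 2.0]
gripper_width: 27.3
```

Emit:
send_rows(
  commands=[
    [[0,0,0.01,0.0019,0,0],[0,0,0.02,0.0037,0,0]],
  ],
)

```text
time_s: 11.95
ee_pos: [556.0, 102.3, 46.1]
ee_rot: [179.5, 89.7, -142.1]
force: [-2.8, -8.8, 1.3]
gripper_width: 26.8
```

```bash
python3 st.py
```

```text
t 11.95 r 84.76 th 0.7874 ft -7.83 [-2.8 -8.8  1.3] [556.  102.3  46.1] 26.838857034970168 zdir [ 0.784  0.62  -0.006] [0.763 0.647]
```

Emit:
send_rows(
  commands=[
    [[0,0,0.01,0.0019,0,0],[0,0,0.02,0.0037,0,0]],
  ],
)

```text
time_s: 12.2
ee_pos: [557.5, 103.4, 46.1]
ee_rot: [-179.5, 89.7, -142.5]
force: [-4.1, -7.4, 1.5]
gripper_width: 27.1
```

```bash
python3 st.py
```

```text
t 12.2 r 84.69 th 0.8102 ft -7.87 [-4.1 -7.4  1.5] [557.5 103.4  46.1] 27.09262404129046 zdir [ 0.799  0.602 -0.006] [0.777 0.629]
```

Still sliding (about 1.9 mm per call, force steady).

Emit:
send_rows(
  commands=[
    [[0,0,0.01,0.0019,0,0],[0,0,0.02,0.0037,0,0]],
  ],
)

```text
time_s: 12.45
ee_pos: [559.4, 104.9, 46.2]
ee_rot: [-178.6, 89.7, -143.0]
force: [-2.7, -4.6, 0.3]
gripper_width: 26.9
```

Emit:
send_rows(
  commands=[
    [[0,0,0.01,0.0019,0,0],[0,0,0.02,0.0037,0,0]],
  ],
)

```text
time_s: 12.7
ee_pos: [561.2, 106.5, 46.2]
ee_rot: [179.1, 89.8, -146.6]
force: [-2.9, -4.1, 1.2]
gripper_width: 26.7
```

```bash
python3 st.py
```

```text
t 12.7 r 84.86 th 0.8666 ft -4.74 [-2.9 -4.1  1.2] [561.2 106.5  46.2] 26.697389755575493 zdir [ 0.826  0.564 -0.004] [0.812 0.584]
```

Emit:
send_rows(
  commands=[
    [[0,0,0.01,0.0019,0,0],[0,0,0.02,0.0037,0,0]],
  ],
)

```text
time_s: 12.95
ee_pos: [562.9, 107.7, 46.2]
ee_rot: [179.2, 89.8, -147.9]
force: [-2.9, -4.3, 0.6]
gripper_width: 26.9
```

Emit:
send_rows(
  commands=[
    [[0,0,0.01,0.0019,0,0],[0,0,0.02,0.0037,0,0]],
  ],
)

```text
time_s: 13.2
ee_pos: [564.4, 108.7, 46.2]
ee_rot: [179.7, 89.7, -148.7]
force: [-2.7, -3.9, 0.1]
gripper_width: 26.9
```

```bash
python3 st.py
```

```text
t 13.2 r 84.91 th 0.9129 ft -4.35 [-2.7 -3.9  0.1] [564.4 108.7  46.2] 26.8819493240038 zdir [ 0.851  0.525 -0.005] [0.838 0.546]
```

Emit:
send_rows(
  commands=[
    [[0,0,0.01,0.0019,0,0],[0,0,0.02,0.0037,0,0]],
  ],
)

```text
time_s: 13.45
ee_pos: [566.0, 109.7, 46.0]
ee_rot: [179.4, 89.7, -150.3]
force: [-2.9, -5.2, 0.7]
gripper_width: 26.6
```

```bash
cat > kz.py <<'E'
from m import *
import sys
q,d=env.grab_frame("scene");W=cloud("scene",d)
s=env.state();K=s['ee_pos'][:2];r=np.hypot(W[...,0]-K[0],W[...,1]-K[1])
m=(r<9)&(W[...,2]>80)&(W[...,2]<115)&(q.min(2)>60);print(m.sum(),np.percentile(W[m][:,2],[70,80,90,95]).round(1))
vv,uu=np.nonzero(m);print(uu.mean(),vv.mean(),vv.min())
cv2.imwrite(sys.argv[1],cv2.resize(q[150:250,250:370,::-1],None,fx=6,fy=6,interpolation=cv2.INTER_CUBIC))
E
python3 kz.py pics/s10.png;python3 st.py
```

```text
6 [102.8 102.8 103.2 103.4]
332.5 201.0 199
t 13.5 r 85.16 th 0.9467 ft -1.55 [-0.9 -1.5 -0.6] [566.7 110.5  46.1] 26.971797189828074 zdir [ 0.864  0.504 -0.003] [0.856 0.517]
```

View pics/s10.png

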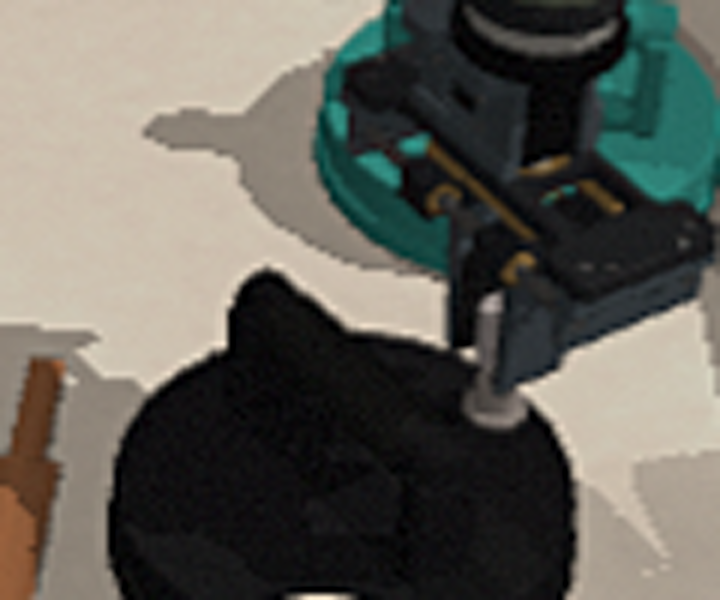

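Force just fell to 1.5 N, so I'll check whether the pin is dropping in.

```bash
python3 kz.py pics/s11.png;python3 st.py
```

```text
6 [99.2 99.4 99.5 99.6]
332.3333333333333 202.66666666666666 201
t 13.55 r 85.36 th 0.9574 ft -0.04 [ 0.1 -0.3 -0.2] [567.4 111.1  46.3] 27.025476019763754 zdir [ 0.864  0.504 -0.001] [0.861 0.508]
```

View pics/s11.png

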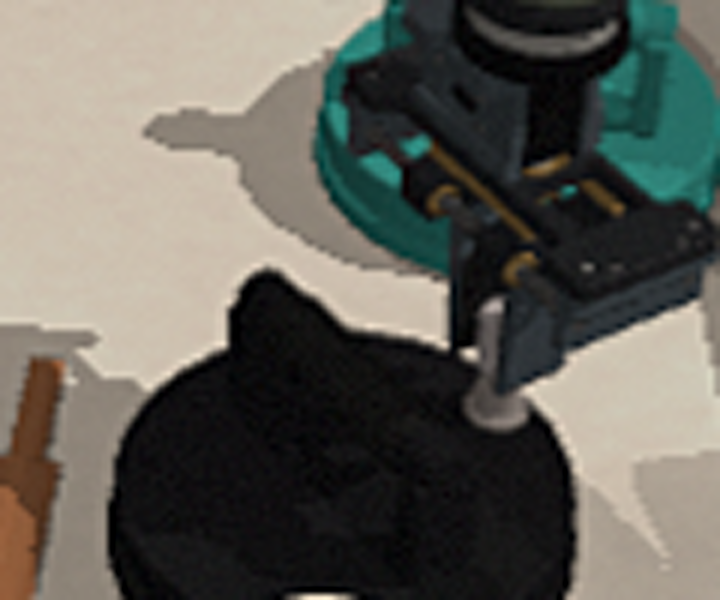

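The knob is going down (top 103, then 99). Hold still and let it drop.

Emit:
send_rows(
  commands=[
    [[0,0,0,0,0,0],[0,0,0,0,0,0]],
  ],
)

```text
time_s: 13.8
ee_pos: [568.3, 111.5, 46.9]
ee_rot: [4.1, 89.9, 34.4]
force: [0.1, -0.1, 0.6]
gripper_width: 26.8
```

```bash
python3 kz.py pics/s12.png;python3 st.py
```

```text
8 [93.9 94.1 94.8 95.6]
332.5 204.125 202
t 13.85 r 85.24 th 0.9673 ft -0.06 [ 0.1 -0.2 -0.4] [568.2 111.4  46.9] 26.996304320302862 zdir [0.863 0.505 0.001] [0.866 0.5  ]
```

View pics/s12.png

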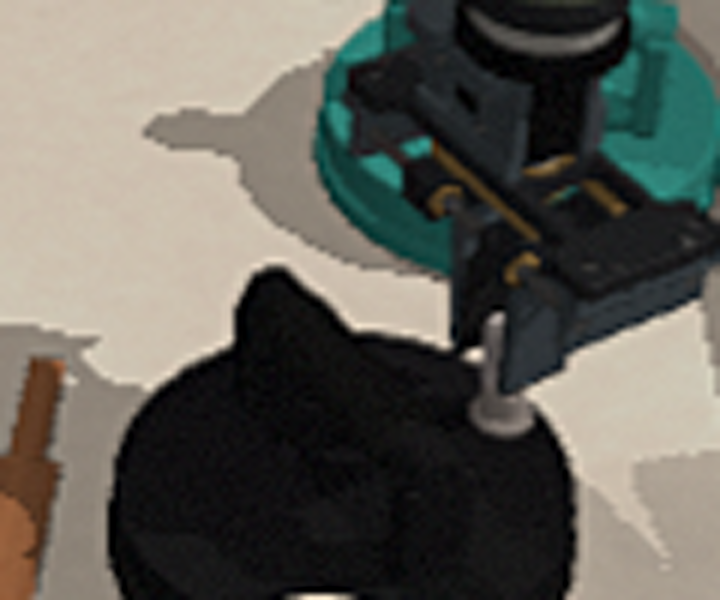

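Knob top is at 94 with no side force, so the pin is home. Open and retreat upward.

Emit:
send_rows(
  commands=[
    [[0,0,0,0,0,0],[0,0,0,0,0,0],[0,0,0,0,0,0]],
  ],
  jaw=-0.3,
)

```text
time_s: 14.22
ee_pos: [567.9, 111.1, 46.7]
ee_rot: [24.0, 90.0, 54.3]
force: [-0.3, -0.5, 0.1]
gripper_width: 54.2
```

Emit:
send_rows(
  commands=[
    [[-0.2,0,0,0,0,0],[-0.6,0,0,0,0,0],[-1,0,0,0,0,0]],
  ],
)

```text
time_s: 14.6
ee_pos: [567.6, 111.0, 147.5]
ee_rot: [148.4, 90.0, 178.7]
force: [0.8, 0.1, 0.2]
gripper_width: 59.2
```

Emit:
send_rows(
  commands=[
    [[-0.3,0.3,-0.2,0,0,0],[-0.5,0.7,-0.5,0,0,0],[-0.5,1,-0.8,0,0,0],[-0.5,1,-0.8,0,0,0]],
  ],
)

```text
time_s: 15.1
ee_pos: [445.9, 157.4, 197.3]
ee_rot: [57.2, 90.0, 87.7]
force: [0.5, -0.3, -0.1]
gripper_width: 58.9
```

```bash
python3 - <<'E'
from m import *
print(env.state()['time_s'],env.state()['ee_pos'],env.state()['force'])
for n in("scene","top"):
    q,d=env.grab_frame(n);W=cloud(n,d);cv2.imwrite(f"pics/{n}9.png",q[:,:,::-1])
    r=np.hypot(W[...,0]-568.,W[...,1]-111.4);m=(r<18)&(W[...,2]>62)&(W[...,2]<110)&(d>0)
    t=W[m];t=t[t[:,2]>np.percentile(t[:,2],60)];print(n,m.sum(),np.percentile(W[m][:,2],[50,80,95]),t.mean(0))
E
```

```text
15.1 [445.8640109  157.38301835 197.2637441 ] [ 0.48099751 -0.29951351 -0.0936171 ]
scene 105 [87.03940089 94.37757472 96.0077615 ] [571.55131719 111.95089029  93.96547659]
top 61 [93.05958878 96.08570521 99.53091527] [568.24427574 115.30239096  96.59722968]
```

View pics/scene9.png

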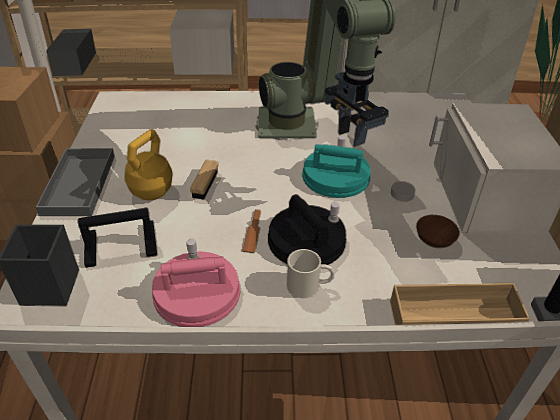

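View pics/top9.png

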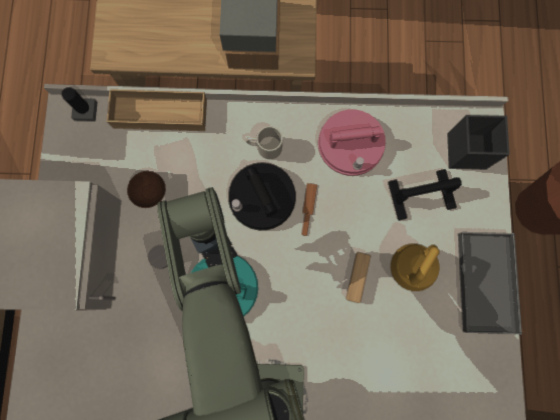

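Pictures: black knob at scene (335,212) and top (236,205), with its top at about 94 mm as at the start. Everything else sits where it was, and the gripper is clear.

```bash
python3 -c "
from workcell import env
print(env.job_done())"
```

```text
the job is handed in; nothing more can be done
None
```

The black swivel base is now set in its next hole, about 0.96 rad clockwise from where it started. The job is handed in, at about 15 s.

**What I did:** I gripped the knob and drew the pin up about 11 mm, then turned the bar to 0.42 rad. There I let the pin down on the plate and pushed the knob along in a loose 27 mm cage. Sideways force stayed at about 4–9 N. At about 0.95 rad it fell to zero as the knob dropped, so I stopped, opened the fingers and backed away.

**Last checks:**
- **Pin height:** with the gripper away, the scene camera puts the knob top at 94 mm, the pin-home height. The top camera gave 96.6 mm on its upper points and 93 mm on its median; I put that down to depth noise.
- **Force:** the wrist force is near 0, and the gripper touches nothing.
- **Other things on the shelf:** by eye in the final pictures, none of them has moved.

**One disagreement:** in the pictures the fingertips sat about 25 mm higher than the TCP height the state reported. I went by the pictures for grip height, and the grip held as expected.

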